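# Set and lock a cam clamp

## Robot

A 7-joint arm with a two-finger parallel gripper is mounted at the origin on a cart in front of the work surface, level with it; the furniture and walls round the work are solid. World frame = base frame: x ahead of the robot, y to its left, z up, the work surface at z = 0. Lengths are in m, angles in degrees, forces in N, time in s.
With the tool pointing down it reaches from about 0.425 to 0.875 m from the base axis. Payload 4.7 kg.
Tool frame: the origin (TCP) lies at the very end of the fingers, on their centre line; the grasp point (between the pads) lies 19 mm behind it (env.grasp_offset is the distance from the TCP to the grasp point, in m); z points along the fingers, y is the line along which they close (so a half turn about z gives the same grasp; the last joint's range is limited). The gripper opens to 87 mm and grips with 3 to 60 N. Pads are 19 mm wide; open, the fingers measure 117 mm over their backs; the gripper's body (75 mm by 190 mm) begins 51 mm behind the grasp point.
Start: joints at [0.808, 18.392, -4.016, 83.108, 1.295, 78.541, -3.26], TCP at [0.65, -0, 0.223] pointing down, gripper open.
Joint ranges: [-163.93, 163.93], [-17.29, 119.83], [-79.2, 71.16], [3.27, 140.29], [-89.18, 269.18], [5.43, 117.66], [-154.24, 154.24]. Speed limits (degrees/s): [147.25, 147.25, 180, 180, 180, 180, 180].

## Interface

Orientations are given as [roll, pitch, yaw] about the fixed x, y, z axes, in that order (R = Rz(yaw) Ry(pitch) Rx(roll)).
In Python, from cell import env gives the robot as it stands. The module is installed in compiled form; this text tells all that it offers.
- The arm moves only by the tool drive_tool, never from a script. Its argument "moves" is one flat list of numbers, 5 for each row, row after row: the shift along the tool's x, y, z in units of 40 mm (1.0 is 40 mm), then the turn about the tool's z in units of 10 degrees (1.0 is 10 degrees), then the finger opening in mm, from 0 to 87. A call has 1 to 5 rows; each row is the pose to reach, as a shift and turn from the pose commanded when the call began, along the tool's axes at that moment; what a row does not reach only later rows make up. A row lasts 1/8 s, in which the tool goes at most 62.5 mm and 10.7 degrees, less where a joint would pass 70% of its speed; a pose out of reach is approached as far as the arm can. A call with a gripper value outside its range is refused whole. The fingers move at their own pace and stop on an object; "squeeze" is the grip in N (left out, the last holds). Time passes only in rows, so rows that repeat a pose let the fingers close. It gives the time, the measured TCP pose, the force, the opening and the grip force at its end, in the units of the state.
- env.get_obs(): the state, without advancing time (a new reading comes with each control period).
- env.read_camera(name): name is "scene" or "top" or "wrist"; returns (picture, depth): 480x640x3 uint8, red, green, blue; 480x640 float32, m along the optical axis (not along the pixel's ray), 0 where there is no reading.
- env.camera_model(name): a dict with "K" (3x3 intrinsics, pixels), "rvec" (rotation vector, rad) and "tvec" (3), from world to camera coordinates, as OpenCV has them; the wrist camera has in their place "tool_from_camera" (4x4, takes a point from camera to tool coordinates, whose origin is the TCP and whose axes are the flange's). Camera axes: x right, y down, z forward; pixel columns grow to the right and rows downward; lengths in m; the calibration is good to about 2 mm. The wrist camera is an equidistant fisheye: a pixel r from the principal point sees the ray r / f radians off the axis. A picture is of the moment at which its call begins: read the wrist's pose just before it. camera_model takes no time and is no camera call.
- env.sign_off(): hands the job in; it is judged then, once.
The state is a dict: "time_s": time; "qpos": joint angles; "joint_velocities": joint speeds; "effort": joint torques, N m; "tool_pos": TCP position; "tool_rot": TCP orientation; "force": force on the tool from outside, world axes, zero at the start; "wrist_torque": the same for the moment, N m; "grip_width": finger opening in m; "grasp_force": force on a finger pad.
Only numpy, scipy, OpenCV 4.12 (cv2) and the standard library are available. Lean on these libraries where they do the work, as an engineer would, in place of code of your own. Each camera call takes 0.05 s, during which the arm holds its last target. There are 200 camera calls.

## Task

Two cam clamps are bolted to the bench, each with a wooden block under its pad; one is already set, the other still has its lever up. On the one with the raised lever, first turn the wing nut clockwise until its pointer lines up with the raised index mark on the dial, and only then push the lever fully down to lock the block where it lies. Do not touch the clamp that is already set.

Things in the scene. Friction and masses are not known exactly. Their poses are not given: they have to be found in the camera images.
- clamp: the clamp with the raised lever, bolted down: base plate 110 (x) by 250 (y) by 12 mm, steel strap 36 mm wide along y, its top at z 74 mm. Origin on the bench top under the plate; its -x side faces the robot, turned by up to 15 degrees. In its frame (mm): the wing nut's axis at x 0, y +80; the lever's pin at x 0, y -75, z 95. Rubber pad below the pin, block below that.
- nut_grip (a point): middle of the wing of the wing nut, on its vertical axis, 110 mm above the bench. The wing is an upright plate 44 mm long, 12 mm thick, z 92 to 124 mm, its length along the pointer. Pointer: low arrow 7 mm wide under one end, its tip 41 mm from the axis, z 84 to 91. Below is a dial, 96 mm across, top at z 79; index mark: a rib on it, 14x5x5 mm, on the clamp's -x side.
- nut (a joint): wing nut, rad. 0: pointer on the index mark (along the clamp's -x). Turning clockwise seen from above raises the value; starts at -1.2 to -0.6, stops at -1.6 and +0.6. Stays where it is left; takes about 0.06 N m to turn.
- lever_pin (a point): middle of the lever's horizontal pin (along the clamp's y), 95 mm above the bench, between two cheeks (25 mm to either side in y, 15 mm in x, up to z 108).
- lever (a joint): cam lever, rad: its angle above level. 0: fully down on its stop, level along the clamp's -x; raised, its end swings up and back. Starts at 0.95 to 1.25, stop at 1.5. Steel bar 16 mm wide, 9 mm thick, reaching 94 mm from the pin, its centreline 4 mm above the pin when level; sides free from 25 mm outward. Takes 0.15 N m, 2 to 3 N at its end; stays where left; lowers the pad 5 mm onto the block.
- block: wooden block 45 by 90 by 38 mm, loose, lying on the clamp's base plate under the pad, its length along the clamp's x. Origin: centre of its underside.
- set_clamp: the neighbouring clamp, of the same shape and frame, already set: its pointer on the mark and its lever down. Nothing on it moves. Shown for comparison; not to be touched.

How it is judged (in metres and radians):
On the way:
1. the pointer is within 0.2 rad of the index mark while the lever is still up (above 0.5 rad) (value of joint nut between -0.2 and 0.2 rad and value of joint lever above 0.5 rad), for 0.2 s.
At the end, for the whole second after the job is handed in: The wing nut's pointer is within 0.2 rad (11 degrees) of the index mark, the lever is down to within 0.17 rad (10 degrees) of its stop, and the block lies at rest within 15 mm of where it was (value of joint nut between -0.2 and 0.2 rad and value of joint lever below 0.17 rad and distance of block from where it was at the start of the episode below 0.015 m and linear speed of block below 0.02 m/s); the robot touches nothing.
It fails at once if the clamp that is already set is touched (more than 5 N) (contact force between any of the fingers, the arm and set_clamp above 5 N).
It also fails if it takes over 45 s, if anything falls off the work surface, if the arm or the gripper's body presses on something with over 40 N, if the wrist force passes 120 N, or if a joint passes its speed limit or range.

## Working session

There is one attempt and no reset: what is moved stays moved. The work goes in short steps, Python scripts to look and compute and a tool call to move; the robot and the scene stay as the last step left them, time stands still between calls to the robot, and variables do not carry over. Pictures are saved under pics/ and viewed, at most 10 in all, crops included, and the job is handed in when it is done.

Besides the shell and the picture viewer there is one more tool, called after "Emit:" as name(argument=value, ...) on one line, values as JSON. drive_tool: Moves the arm, as the interface text tells. Its arguments: {"type":"object","properties":{"moves":{"type":"array","items":{"type":"number"}},"squeeze":{"type":"number"}},"required":["moves"]}

```bash
mkdir -p pics
cat > h.py <<'E'
import numpy as np, cv2
from scipy.spatial.transform import Rotation as R
from cell import env
def shot(name,fn=None):
    im,d=env.read_camera(name)
    if fn: cv2.imwrite('pics/'+fn,im[:,:,::-1])
    return im,d
def onplane(name,u,v,z):
    m=env.camera_model(name);K=np.array(m['K']);Rm=cv2.Rodrigues(np.array(m['rvec'],float))[0];t=np.array(m['tvec']).ravel()
    r=Rm.T@np.linalg.inv(K)@np.array([u,v,1.]);c=-Rm.T@t
    return c+r*(z-c[2])/r[2]
def cloud(name,d):
    m=env.camera_model(name);K=np.array(m['K']);Rm=cv2.Rodrigues(np.array(m['rvec'],float))[0];t=np.array(m['tvec']).ravel()
    v,u=np.indices(d.shape)
    P=np.stack([(u-K[0,2])/K[0,0]*d,(v-K[1,2])/K[1,1]*d,d],-1)
    return (P-t)@Rm
E
python3 - <<'E'
from h import *
im,d=shot('top','top0.png');shot('scene','scene0.png')
np.save('d0.npy',d);o=env.get_obs();print(o['tool_pos'],o['tool_rot'])
P=cloud('top',d);print(env.camera_model('top'))
E
```

```text
[ 6.49505608e-01 -5.36874719e-05  2.21579828e-01] [-1.79901637e+02  3.30604900e-03  8.99994651e+01]
{'K': array([[496.28524045,   0.        , 313.63305346],
       [  0.        , 496.28524045, 239.90387804],
       [  0.        ,   0.        ,   1.        ]]), 'rvec': array([ 2.17834962, -2.16383154,  0.10575408]), 'tvec': array([-0.07719105,  0.57607074,  0.98774186])}
```

View pics/top0.png

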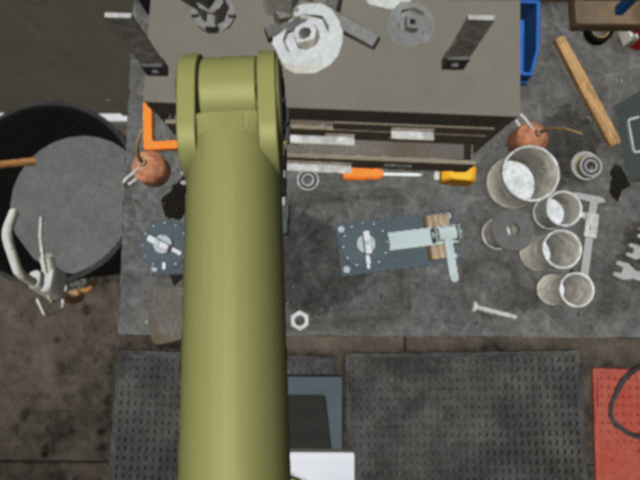

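View pics/scene0.png

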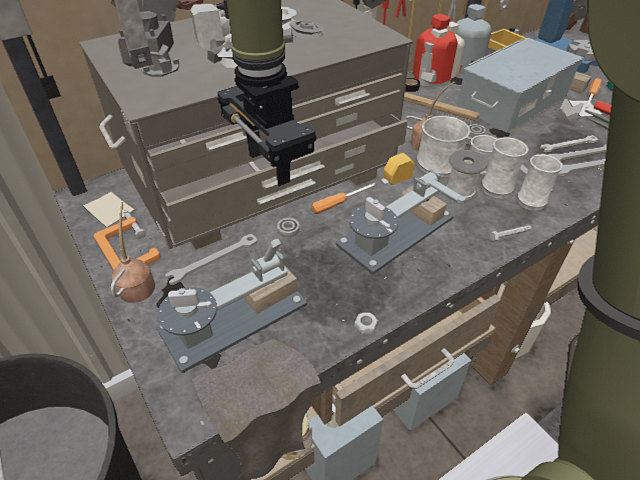

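The top view shows our clamp's dial centred near (162,244), with the rest hidden under the arm. The set clamp is on the right, with its nut at (367,243) and lever at (452,255). The scene view confirms the raised lever on the left clamp, at about (270,262).

Run:
```python
from h import *
print(onplane('top',162,244,.1),onplane('top',367,243,.1),onplane('top',436,235,.1))
print('scene lever pin',onplane('scene',262,275,.095),'nut',onplane('scene',184,297,.124),'far plate corner',onplane('scene',298,298,.012))
im=cv2.imread('pics/top0.png')[200:290,120:200];cv2.imwrite('pics/c0.png',cv2.resize(im,None,fx=6,fy=6,interpolation=3))
print(env.camera_model('wrist'))
```

```text
[0.55978575 0.214671   0.1       ] [ 0.56429752 -0.17484623  0.1       ] [ 0.58046713 -0.30623647  0.1       ]
scene lever pin [0.54621183 0.08201889 0.095     ] nut [0.54953905 0.21619207 0.124     ] far plate corner [0.52782841 0.02422242 0.012     ]
{'K': array([[371.64829954,   0.        , 322.34267867],
       [  0.        , 371.64829954, 239.84136707],
       [  0.        ,   0.        ,   1.        ]]), 'tool_from_camera': array([[ 1.11798221e-03, -9.65219523e-01, -2.61438374e-01,
         7.11317553e-02],
       [ 9.99999362e-01,  1.12085832e-03,  1.38109636e-04,
         2.42970258e-05],
       [ 1.59729259e-04, -2.61438361e-01,  9.65220160e-01,
        -1.62516881e-01],
       [ 0.00000000e+00,  0.00000000e+00,  0.00000000e+00,
         1.00000000e+00]])}
```

View pics/c0.png

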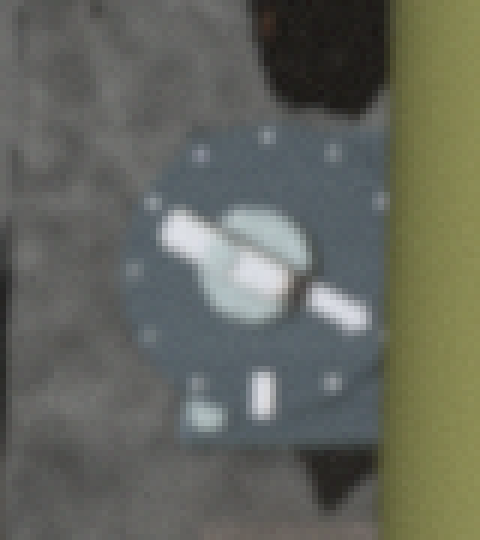

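The crop shows the dial centre near (262,272) and the index mark straight below at (265,395). The pointer is at lower right, about (340,307), so the nut sits near -1.15 rad. I'll move above the nut and look from close by.

Emit:
drive_tool(moves=[1.4, -0.6, 0, 0.6, 87, 2.8, -1.2, 0, 1.2, 87, 4.2, -1.8, 0, 1.8, 87, 5.4, -2.4, 0, 2.4, 87, 5.4, -2.4, 0, 2.4, 87])

```text
time_s: 0.72
tool_pos: [0.5507, 0.2223, 0.2224]
tool_rot: [-179.9, -0.1, 66.6]
force: [1.0, -0.5, 0.1]
grip_width: 0.0867
grasp_force: 0.0
```

```bash
cat >> h.py <<'E'
def wray(u,v,z,o):
    m=env.camera_model('wrist');K=np.array(m['K']);T=np.array(m['tool_from_camera'])
    a=np.array([(u-K[0,2])/K[0,0],(v-K[1,2])/K[1,1]]);r=np.hypot(*a)
    d=np.array([*(a*np.sin(r)/max(r,1e-9)),np.cos(r)])
    Rt=R.from_euler('xyz',o['tool_rot'],degrees=True).as_matrix()
    c=Rt@T[:3,3]+o['tool_pos'];w=Rt@T[:3,:3]@d
    return c+w*(z-c[2])/w[2]
E
python3 - <<'E'
from h import *
o=env.get_obs();print(o['tool_pos'],o['tool_rot'],o['qpos'],o['time_s'])
np.savez('o1.npz',tool_pos=o['tool_pos'],tool_rot=o['tool_rot'])
shot('wrist','w1.png');shot('top','top1.png')
E
```

```text
[0.55068706 0.22232611 0.22236145] [-1.79857857e+02 -8.77812129e-02  6.65526859e+01] [-16.37221839  11.9399662   -9.36469253  91.26233514   1.81084894
  76.98568996 -49.39378005] 0.725
```

View pics/w1.png

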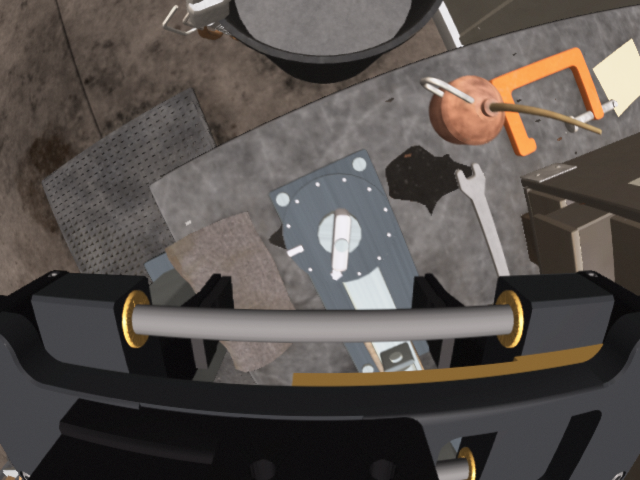

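The wrist view shows the dial centred at about (338,231) and the wing at (341,210) to (339,265). The pointer tip is at about (336,276) and the index rib at (295,250).

Run:
```python
from h import *
o=dict(np.load('o1.npz'))
im=cv2.imread('pics/w1.png')
# white: rib, wing ; dots
g=im.min(2);m=(g>175).astype(np.uint8);m[:160]=0;m[300:]=0;m[:,:270]=0;m[:,400:]=0
n,l,s,c=cv2.connectedComponentsWithStats(m)
dots=[]
for i in range(1,n):
    p=wray(*c[i],.079,o);print(s[i],c[i].round(1),p.round(4))
cv2.imwrite('pics/c1.png',cv2.resize(im[160:320,260:420],None,fx=3.7,fy=3.7,interpolation=3))
```

```text
[353 160  13  11 122] [359.  164.6] [0.599  0.2587 0.079 ]
[343 178   3   4   9] [343.9 179.3] [0.5828 0.2523 0.079 ]
[316 182   4   4  11] [317.2 183.8] [0.561  0.2575 0.079 ]
[367 187   4   4  11] [368.7 188.8] [0.5988 0.2369 0.079 ]
[276 193  13  13 127] [282.3 199.1] [0.5292 0.2574 0.079 ]
[295 200   4   3  10] [296.5 201. ] [0.5395 0.2512 0.079 ]
[384 208   3   3   9] [385. 209.] [0.6051 0.2157 0.079 ]
[318 214  16  38 386] [326.1 232.7] [0.5514 0.2164 0.079 ]
[ 331  215   30   65 1199] [343.9 242.5] [0.5619 0.2024 0.079 ]
[287 224   3   4  10] [288.  225.5] [0.5242 0.2349 0.079 ]
[387 233   4   4  11] [388.5 234.4] [0.6    0.1938 0.079 ]
[287 246  17  11 106] [294.8 250.8] [0.5203 0.2123 0.079 ]
[378 257   3   3   9] [379. 258.] [0.5848 0.1773 0.079 ]
[309 268   3   3   8] [309.9 269.1] [0.5254 0.1919 0.079 ]
[344 268  48  32 963] [368.2 287.4] [0.5661 0.1553 0.079 ]
[358 272   3   3   8] [358.9 273.1] [0.5634 0.1713 0.079 ]
```

View pics/c1.png

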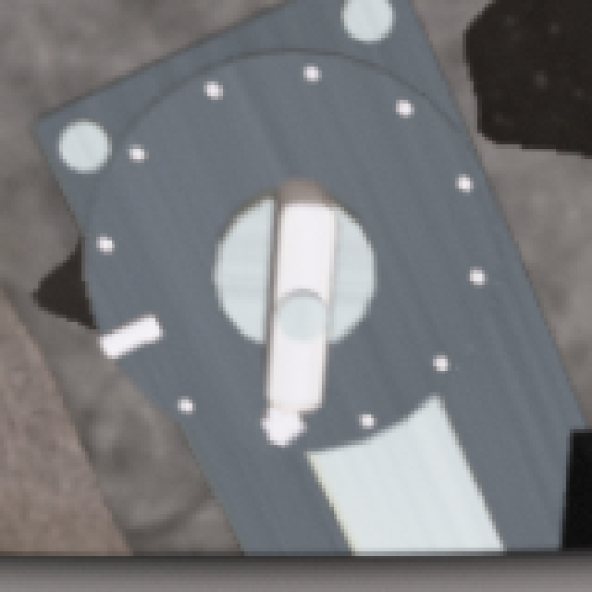

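The crop shows the wing top from (310,204) to (296,407), the pointer tip at about (282,446) and the index rib at (130,337).

Run:
```python
from h import *
from scipy.optimize import least_squares
o=dict(np.load('o1.npz'))
D=np.array([[.5828,.2523],[.561,.2575],[.5988,.2369],[.5395,.2512],[.6051,.2157],[.5242,.2349],[.6,.1938],[.5848,.1773],[.5254,.1919],[.5634,.1713]])
s=least_squares(lambda q:np.hypot(*(D-q[:2]).T)-q[2],[.56,.215,.04]);print(s.x,np.abs(s.fun).max());C=s.x[:2]
P=lambda x,y,z:wray(260+x/3.7,160+y/3.7,z,o)[:2]
ang=lambda v:np.degrees(np.arctan2(v[1],v[0]))
a,b=P(310,204,.124),P(296,407,.124);print('wing',(a+b)/2,ang(b-a),np.hypot(*(b-a)))
print('tip',ang(P(282,446,.088)-C),np.hypot(*(P(282,446,.088)-C)))
r=P(130,337,.084);print('rib',ang(r-C),np.hypot(*(r-C)), 'strap edges',P(305,452,.074),P(353,552,.074),P(441,397,.074),P(503,552,.074))
print('bolts',ang(wray(359,164.6,.014,o)[:2]-wray(282.3,199.1,.014,o)[:2]))
```

```text
[0.56211536 0.21435127 0.04314604] 0.00029804766311315734
wing [0.56297179 0.21501113] -116.3943794692262 0.04167292041636892
tip -116.02430468599476 0.04241888379857008
rib -178.34759614354408 0.04073829289698771 strap edges [0.54633363 0.16732443] [0.54710596 0.13745351] [0.58190342 0.16723894] [0.58197833 0.12160844]
bolts 1.0283423341730888
```

```bash
cat >> h.py <<'E'
def delta(x,y,z):
    o=env.get_obs();Rt=R.from_euler('xyz',o['tool_rot'],degrees=True).as_matrix()
    print(o['time_s'],o['tool_pos'].round(4),np.round(o['tool_rot'],1),'units',(Rt.T@(np.array([x,y,z])-o['tool_pos'])/.04).round(3))
E
python3 -c "
from h import *
delta(.5625,.2147,.095)"
```

```text
0.825 [0.5537 0.2161 0.2222] [1.80e+02 1.00e-01 6.61e+01] units [0.061 0.213 3.181]
```

Emit:
drive_tool(moves=[0.06, 0.21, 0.8, 0.23, 60, 0.06, 0.21, 1.6, 0.23, 50, 0.06, 0.21, 2.4, 0.23, 40, 0.06, 0.21, 3.15, 0.23, 40, 0.06, 0.21, 3.15, 0.23, 40])

```text
time_s: 1.45
tool_pos: [0.5615, 0.2115, 0.0937]
tool_rot: [-179.8, 0.3, 63.5]
force: [0.5, -0.4, -0.2]
grip_width: 0.0455
grasp_force: 0.0
```

Emit:
drive_tool(moves=[0, 0, 0, 0, 20, 0, 0, 0, 0, 8, 0, 0, 0, 0, 8, 0, 0, 0, 0, 8, 0, 0, 0, 0, 8], squeeze=15)

```text
time_s: 2.08
tool_pos: [0.562, 0.2156, 0.0974]
tool_rot: [-179.9, -0.0, 63.7]
force: [-4.2, 1.1, 5.9]
grip_width: 0.0123
grasp_force: 15.0
```

Emit:
drive_tool(moves=[0, 0, 0, 0.8, 8, 0, 0, 0, 1.6, 8, 0, 0, 0, 2.4, 8, 0, 0, 0, 3.2, 8, 0, 0, 0, 3.2, 8])

```text
time_s: 2.7
tool_pos: [0.5622, 0.2155, 0.0974]
tool_rot: [-180.0, 0.0, 31.7]
force: [-3.7, 0.5, 5.8]
grip_width: 0.0115
grasp_force: 15.0
```

Emit:
drive_tool(moves=[0, 0, 0, 0.8, 8, 0, 0, 0, 1.6, 8, 0, 0, 0, 2.4, 8, 0, 0, 0, 3.1, 8, 0, 0, 0, 3.1, 8])

```text
time_s: 3.32
tool_pos: [0.5622, 0.2153, 0.0974]
tool_rot: [-180.0, 0.0, 0.7]
force: [-3.4, -0.1, 6.0]
grip_width: 0.012
grasp_force: 15.0
```

Emit:
drive_tool(moves=[0, 0, 0, 0, 8, 0, 0, 0, 0, 8])

```text
time_s: 3.58
tool_pos: [0.5622, 0.2153, 0.0974]
tool_rot: [-180.0, 0.0, 0.7]
force: [-3.5, 0.1, 5.6]
grip_width: 0.0118
grasp_force: 15.0
```

Emit:
drive_tool(moves=[0, 0, 0, 0, 40, 0, 0, 0, 0, 40, 0, 0, 0, 0, 40, 0, 0, -1.2, 0, 40, 0, 0, -2.4, 0, 40])

```text
time_s: 4.2
tool_pos: [0.5623, 0.2144, 0.1929]
tool_rot: [180.0, 0.1, 0.7]
force: [-0.5, 0.2, 0.0]
grip_width: 0.0395
grasp_force: 0.0
```

Emit:
drive_tool(moves=[0, 0, -1.4, 0, 40, 0, 1.2, -2, 0, 20, 0, 2, -2, 0, 0, 0, 2, -2, 0, 0, 0, 2, -2, 0, 0])

```text
time_s: 4.82
tool_pos: [0.5634, 0.1356, 0.2722]
tool_rot: [-180.0, 0.0, 0.7]
force: [0.4, 0.2, -0.4]
grip_width: 0.0079
grasp_force: 0.0
```

Run:
```python
from h import *
o=env.get_obs();np.savez('o2.npz',tool_pos=o['tool_pos'],tool_rot=o['tool_rot']);print(o['tool_pos'],o['tool_rot'],o['qpos'])
shot('wrist','w2.png');im,_=shot('scene')
cv2.imwrite('pics/s2.png',cv2.resize(im[200:380,130:330,::-1],None,fx=3,fy=3,interpolation=3))
```

```text
[0.56339535 0.13559349 0.27224515] [-1.79962059e+02  2.44359779e-02  7.36422445e-01] [ -18.97309904    8.6340472     3.206117     89.35056883   -0.52914968
   82.04276375 -104.99345219]
```

View pics/w2.png

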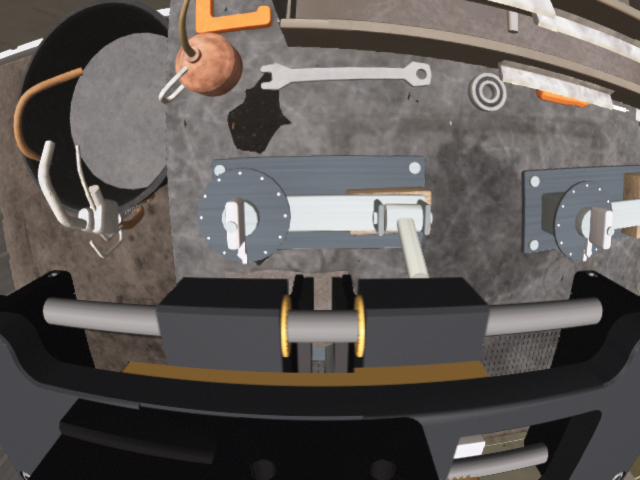

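View pics/s2.png

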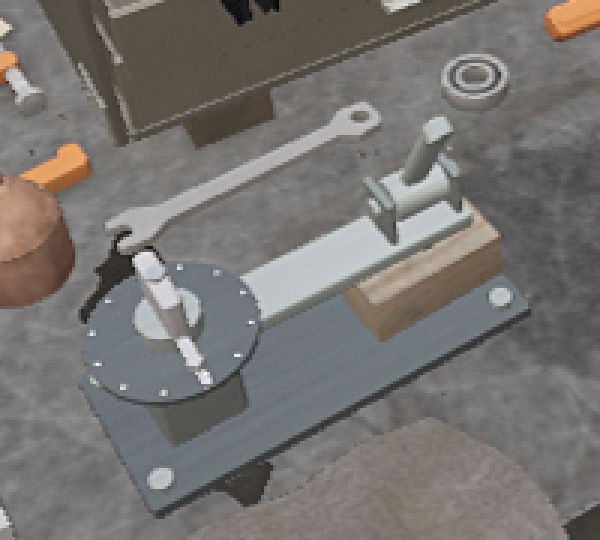

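The wrist view shows the pointer over the index rib at about (243,258), and the lever raised from (400,218) to (417,272). The scene crop confirms the pointer is on the mark at (205,377) and the lever is still up.

Run:
```python
from h import *
o=dict(np.load('o2.npz'))
print('pin',wray(402,217,.1,o),'plate top-corner bolts',wray(415,168,.014,o),wray(220,169,.014,o))
d=np.load('d0.npy');P=cloud('top',d)
m=(d>0)&(P[...,1]<-.05)&(P[...,1]>-.3)&(P[...,0]>.6)&(P[...,0]<1)
for z in (.1,.15,.2,.25,.3):
    q=P[m&(P[...,2]>z)]; print(z,len(q),np.percentile(q[:,0],1) if len(q) else None)
d2=.084
for th in (.95,1.25):
    print(th,[ .5655-.094*np.cos(th),.0595,.095+.094*np.sin(th)])
print('tip ray',[wray(417,273,z,o).round(4) for z in (.17,.19)])
delta(.590,.059,.155)
```

```text
pin [0.56708388 0.06114383 0.1       ] plate top-corner bolts [0.60773706 0.0295067  0.014     ] [0.60379918 0.25453113 0.014     ]
0.1 27772 0.7025245873764561
0.15 25067 0.7077781079845937
0.2 23604 0.7290675904740277
0.25 21812 0.7384304387298811
0.3 19986 0.740011747050936
0.95 [np.float64(0.5108217895903949), 0.0595, np.float64(0.17146105745020113)]
1.25 [np.float64(0.5358596979348448), 0.0595, np.float64(0.1842045542194251)]
tip ray [array([0.5374, 0.0615, 0.17  ]), array([0.5447, 0.0672, 0.19  ])]
4.925 [0.5632 0.1364 0.2721] [-180.     0.     0.8] units [0.643 1.946 2.926]
```

Emit:
drive_tool(moves=[0.6, 0.97, 0, 0, 0, 0.6, 1.93, 0, 0, 0, 0.6, 1.93, 1, 0, 0, 0.6, 1.93, 2, 0, 0, 0.6, 1.93, 2.9, 0, 0])

```text
time_s: 5.55
tool_pos: [0.5882, 0.0593, 0.1547]
tool_rot: [-180.0, 0.0, 0.8]
force: [0.3, 0.3, 0.4]
grip_width: 0.0004
grasp_force: 0.0
```

Emit:
drive_tool(moves=[0, 0, 0, 0, 0])

```text
time_s: 5.68
tool_pos: [0.5861, 0.0589, 0.1531]
tool_rot: [180.0, 0.4, 0.8]
force: [0.5, 0.4, 0.1]
grip_width: 0.0007
grasp_force: 0.0
```

Emit:
drive_tool(moves=[-0.4, 0, 0.05, 0, 0, -0.78, 0, 0.09, 0, 0, -1.0, 0, 0.18, 0, 0, -1.18, 0, 0.3, 0, 0, -1.34, 0, 0.45, 0, 0])

```text
time_s: 6.3
tool_pos: [0.5354, 0.0575, 0.1394]
tool_rot: [-180.0, -0.1, 0.7]
force: [0.1, -0.2, 3.5]
grip_width: 0.0005
grasp_force: 1.6
```

Emit:
drive_tool(moves=[-0.16, 0, 0.17, 0, 0, -0.26, 0, 0.33, 0, 0, -0.35, 0, 0.5, 0, 0, -0.4, 0, 0.68, 0, 0, -0.45, 0, 0.86, 0, 0])

```text
time_s: 6.92
tool_pos: [0.5165, 0.057, 0.1035]
tool_rot: [180.0, 0.0, 0.7]
force: [-1.5, 0.5, 20.6]
grip_width: 0.0005
grasp_force: 12.1
```

Emit:
drive_tool(moves=[0, 0, 0, 0, 0, 0, 0, 0.06, 0, 0, 0, 0, 0.06, 0, 0])

```text
time_s: 7.3
tool_pos: [0.5168, 0.057, 0.1036]
tool_rot: [-180.0, 0.0, 0.7]
force: [-6.5, -0.9, 17.0]
grip_width: 0.0002
grasp_force: 8.4
```

Contact is firm at z = 0.1036, which is where the level lever's top should be. I'll raise the tool and check.

Emit:
drive_tool(moves=[0, 0, -1, 0, 0, 0, 0, -2, 0, 0, 0, 0, -3, 0, 0, 0, -1.2, -4, 0, 0, 0, -2.4, -4, 0, 0])

```text
time_s: 7.92
tool_pos: [0.5181, 0.1539, 0.265]
tool_rot: [-179.9, -0.4, 0.6]
force: [0.5, 0.8, -0.1]
grip_width: 0.0005
grasp_force: 0.0
```

Emit:
drive_tool(moves=[0, 0, 0, 0, 0, 0, 0, 0, 0, 0])

```text
time_s: 8.18
tool_pos: [0.5158, 0.1521, 0.2607]
tool_rot: [179.9, 0.1, 0.7]
force: [0.3, 0.6, -0.0]
grip_width: 0.0002
grasp_force: 0.0
```

Run:
```python
from h import *
im,_=shot('scene')
cv2.imwrite('pics/s3.png',cv2.resize(im[200:380,130:330,::-1],None,fx=3,fy=3,interpolation=3))
```

```text
(no output)
```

View pics/s3.png

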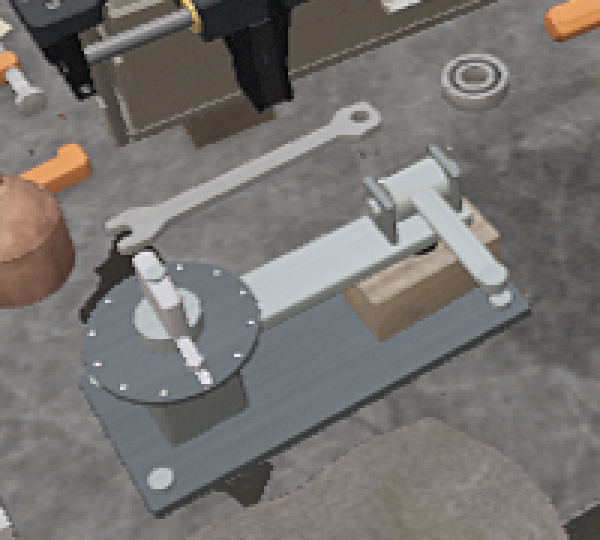

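The lever is fully down, with its end at (490,275). The pointer is still on the mark at (205,377), the block hasn't moved, and the robot is clear.

```bash
python3 -c "
from cell import env
print(env.sign_off())"
```

```text
the job is handed in; nothing more can be done
None
```

Job handed in at about 8 s of the 45 s limit: the wing nut's pointer was set on the index mark first, then the lever was pushed fully down, the block did not visibly move, and I kept the arm away from the set clamp; the sign-off gave no verdict.

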